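# Feel out the thumb notch and tip open the patch tin

### The arm

A 7-joint arm with a two-finger parallel gripper is mounted at the origin on the work surface. World frame = base frame: x ahead of the robot, y to its left, z up, the work surface at z = 0. Lengths are in m, angles in rad, forces in N, time in s.
With the tool pointing down it reaches from about 0.35 to 0.9 m from the base axis. Payload 8.1 kg.
Tool frame: the origin (TCP) lies at the very end of the fingers, on their centre line; the grasp point (between the pads) lies 19 mm behind it; z points along the fingers, y is the line along which they close (so a half turn about z gives the same grasp; the last joint's range is limited). The gripper opens to 85 mm and grips with 20 to 120 N. Pads are 22 mm wide; open, the fingers measure 114 mm over their backs; the gripper's body (76 mm by 85 mm) begins 54 mm behind the grasp point. The pads swing forward as they close: fully open they stand 13 mm farther back than shut.
Start: joints at [-1.306, 0.434, 0.025, 1.573, -0.012, 1.134, -0.075], TCP at [0.225, 0.583, 0.231] pointing down, gripper open.
Joint ranges: [-2.62, 2.62], [-0.44, 2.09], [-1.27, 1.32], [0.08, 2.57], [-1.32, 4.46], [0.12, 2], [-2.74, 2.74]. Speed limits (rad/s): [2.22, 2.22, 3.01, 3.01, 3.14, 3.14, 3.14].

### API

Orientations are given as a rotation vector (axis times angle).
In Python, from cell import env gives the robot as it stands. Calls block until the motion is done:
- env.move_pose(position, orientation): joint-space move of the TCP to a pose.
- env.movel(position, v=0.15, rot=None): straight line of the TCP; rot=None keeps the orientation; v is the mean speed in m/s.
- env.movej(angles): joint-space move.
- env.set_gripper(opening, squeeze=None): finger opening in m; squeeze is the grip in N (None keeps the last); returns when the fingers have stopped.
- env.hold(seconds).
- env.ik(position, orientation): joint angles nearest the present ones, or None.
- env.state(): the state.
- env.camera(name): name is "side" or "top"; returns the picture (384x512x3 uint8, blue, green, red); there is no depth.
- env.get_calibration(name): a dict with "K" (3x3 intrinsics, pixels), "k1" (the pictures are not rectified: a ray, as slopes to the right and down, at radius r is drawn at 1 + k1 r^2 times it, then the intrinsics apply), "view" (4x4, takes a point from world to camera coordinates). Camera axes: x right, y up, looking along -z (the intrinsics and any distortion apply to the point x, -y, -z); pixel columns grow to the right and rows downward; lengths in m; the calibration is good to about 2 mm. A picture is of the moment at which its call begins. get_calibration takes no time and is no camera call.
A pose or a line that the arm cannot do raises env.Unreachable and nothing moves.
- env.hand_in(): hands the job in; it is judged then, once.
The state is a dict: "time_s": time; "joint_positions": joint angles; "joint_vel": joint speeds; "effort": joint torques, N m; "eef_pos": TCP position; "tool_rot": TCP orientation; "ft_force": force on the tool from outside, world axes, zero at the start; "ft_torque": the same for the moment, N m; "opening": finger opening in m; "grip_force": force on a finger pad.
Only numpy, scipy, OpenCV 4.12 (cv2) and the standard library are available. Lean on these libraries where they do the work, as an engineer would, in place of code of your own. Each camera call takes 0.05 s, during which the arm holds its last target. There are 200 camera calls.

### The job

Open the round patch tin by touch: starting at the rim on the side towards the robot, run a fingertip round the top of the rim, keeping touch, until it drops into the thumb notch, which is turned away from the robot. Press down on the lid's tail inside the notch until the lid is tipped fully open, then take the fingers away and leave it standing open. Do not lift anything, do not shove the tin along the table, and leave the parts lying round it where they are.

Things in the scene. Friction and masses are not known exactly. Their poses are not given: they have to be found in the camera images.
- tin: round green enamel patch tin, loose on the table, about 0.8 kg, 140 mm across, 57 mm tall. Origin: centre of its underside, z up its axis; its -x side looks to the robot (within 0.15 rad). Its top is a fixed flat rim, a ring from radius 58 to 70 mm, 57 mm above the table. The level lid lies inside the rim, 7 mm lower; on the notch's side a fixed deck flush with the rim covers the lid's tail.
- rim (a point): centre of the tin's rim, on its axis, level with the rim's top, axes as tin. The rim is unbroken but for one thumb notch on the half away from the robot: its direction from here is anywhere within 1.15 rad either side of +x. No reported pose gives it: feel for it (or see it from above).
- tail_level (a point): point on the tin's axis, 50 mm above the table: the height of the lid's top when shut, so of the tail seen in the notch, 7 mm under the rim. The notch is 46 mm wide at radius 58 mm (55 mm at radius 70), open outwards, cut inwards to 34 mm from the axis, and the side wall is cut down there to 22 mm above the table. The tail, its enamel worn off by thumbs, reaches out to radius 64 mm.
- lid (a joint): tilt of the lid, rad: 0 shut, 0.6 fully open (stop). Its stiff pin runs level across the tin, 18 mm from the axis towards the notch, 48 mm up. Tail down in the notch tips the opposite side up; only that opens it. It takes 4 to 8 N and the lid stays where left. A 22 mm wide fingertip centred 54 mm from the axis is about 24 mm below the rim's top when it is fully open.
- tyre_lever: bystander: yellow plastic tyre lever lying flat, 125 mm long along its x, 18 mm wide, 6 mm thick with a hooked end 12 mm high; origin under its middle. Leave it alone.
- hub_cone: bystander: small chipped steel hub cone standing on its end, 23 mm diameter, 21 mm tall; origin at the centre of its underside. Leave it alone.
- grip_sleeve: bystander: grey ribbed rubber handlebar grip sleeve lying along its x, 118 mm long, 30 mm thick with a 39 mm flange at one end; origin under its middle. Leave it alone.
- pedal: bystander: rusty chrome pedal body, 80 by 71 mm, 29 mm tall, with a 30 mm axle stub along its +x; origin under the middle of the cage. Leave it alone.

How it is judged:
By the outcome, as a careful person would: the job done as asked, in the order asked, and still so for the second after the job is handed in, with the robot touching nothing.
It also fails if it takes over 72 s, if anything falls off the work surface, if the arm or the gripper's body presses on something with over 40 N, if the wrist force passes 120 N, or if a joint passes its speed limit or range.

## Working session

There is one attempt and no reset: what is moved stays moved. The work goes in short steps, each a Python script; the robot and the scene stay as the last script left them, time stands still between calls to the robot, and variables do not carry over. Pictures are saved under pics/ and viewed, at most 10 in all, crops included, and the job is handed in when it is done.

```bash
ls; mkdir -p pics
python3 - <<'E'
from cell import env
import cv2
for n in("top","side"):
    cv2.imwrite(f"pics/{n}0.png",env.camera(n)); print(env.get_calibration(n))
s=env.state();print(s)
E
```

```text
pics
{'K': array([[378.20532899,   0.        , 259.30703609],
       [  0.        , 378.20532899, 190.76567602],
       [  0.        ,   0.        ,   1.        ]]), 'k1': -0.10968225603890631, 'view': array([[ 0.02384377, -0.99916635, -0.03313735,  0.03331998],
       [ 0.9905394 ,  0.01913116,  0.13588857, -0.61819528],
       [-0.13514133, -0.03606395,  0.99016979, -0.63893891],
       [ 0.        ,  0.        ,  0.        ,  1.        ]])}
{'K': array([[427.44125897,   0.        , 260.7610927 ],
       [  0.        , 427.44125897, 190.19735967],
       [  0.        ,   0.        ,   1.        ]]), 'k1': -0.12874669442680314, 'view': array([[-0.95762858, -0.2874859 , -0.01730206,  0.58003995],
       [ 0.21498302, -0.75351012,  0.62129285, -0.13013432],
       [-0.19165021,  0.59124814,  0.78338741, -0.78139519],
       [ 0.        ,  0.        ,  0.        ,  1.        ]])}
{'time_s': 0.1, 'joint_positions': array([-1.30559339,  0.43514068,  0.02495964,  1.5739743 , -0.01159924,
        1.13399609, -0.07509072]), 'joint_vel': array([-2.46523480e-04, -2.52803384e-04, -3.25993404e-04, -1.65543107e-03,
        2.08771003e-05, -1.41347827e-03,  9.87986094e-04]), 'effort': array([ 3.70955575e-03, -6.71752667e+01,  1.02822840e+00, -3.16904032e+01,
        1.57393911e-02,  7.20265147e-03, -2.97157294e-05]), 'eef_pos': array([0.22461265, 0.5827783 , 0.23062443]), 'tool_rot': array([-5.74540468e-01, -3.08847419e+00,  2.14743637e-03]), 'ft_force': array([-0.07982092, -0.0893541 ,  0.6232423 ]), 'ft_torque': array([-0.00867684,  0.05204565,  0.06549077]), 'grip_force': 0.0, 'opening': 0.0852063291637685}
```

View pics/top0.png

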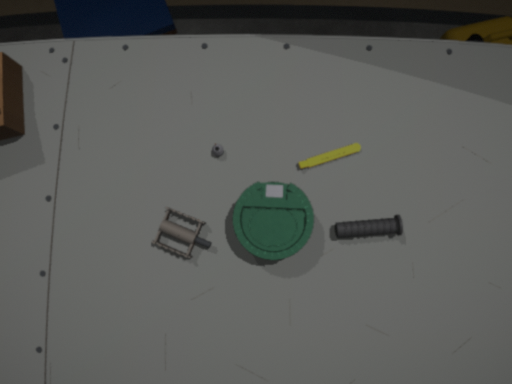

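View pics/side0.png

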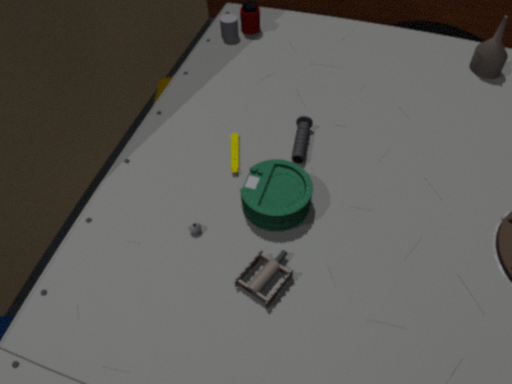

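The top view shows the rim centred near (273,220) and the worn tail in the notch at (274,190), which is almost straight away from the robot. The hub cone is at (217,150), the lever at (328,157), the sleeve at (368,228) and the pedal at (180,234). The side view agrees, with the tin at (277,193) and the tail at (252,183). Next I'll fit the tin's position from both views.

```bash
cat > h.py <<'E'
import numpy as np, cv2
from cell import env
def proj(n,P):
    c=env.get_calibration(n);q=np.c_[P,np.ones(len(P))]@np.array(c["view"]).T
    u=np.c_[q[:,0]/-q[:,2],-q[:,1]/-q[:,2]];u=u*(1+c["k1"]*(u**2).sum(1,keepdims=True))
    return u*c["K"][0,0]+[c["K"][0,2],c["K"][1,2]]
E
python3 - <<'E'
from h import *
from scipy.optimize import least_squares,minimize
a=np.linspace(0,2*np.pi,180,endpoint=False);C=np.c_[np.cos(a),np.sin(a)]*.07
def hull(n,x,y):
    P=np.r_[np.c_[C+[x,y],0*a+.057],np.c_[C+[x,y],0*a]]
    return cv2.convexHull(proj(n,P).astype(np.float32))
def fit(ns,obs):
    def f(p):
        r=[]
        for n in ns:
            h=hull(n,*p); r+= [cv2.pointPolygonTest(h,(float(u),float(v)),True) for u,v in obs[n]]
        return r
    s=least_squares(f,[.6,.0],loss="soft_l1",diff_step=1e-3);return s.x,np.abs(s.fun).max(),s.cost
obs={}
for n in("top","side"):
    im=cv2.imread(f"pics/{n}0.png");h=cv2.cvtColor(im,cv2.COLOR_BGR2HSV)
    m=cv2.inRange(h,(65,90,15),(95,255,255))
    k=max(cv2.findContours(m,0,cv2.CHAIN_APPROX_NONE)[0],key=cv2.contourArea)
    obs[n]=cv2.convexHull(k)[:,0]+0.; print(n,len(k),k[:,0].min(0),k[:,0].max(0))
    print(fit([n],obs))
x,_,_=fit(["top","side"],obs);print(x)
for n in("top","side"):
    im=cv2.imread(f"pics/{n}0.png");h=cv2.cvtColor(im,cv2.COLOR_BGR2HSV)
    w=cv2.inRange(h,(0,0,130),(180,60,255))
    c=proj(n,np.array([[*x,.05]]))[0]; yy,xx=np.nonzero(w); k=np.hypot(xx-c[0],yy-c[1])<45
    t=np.array([xx[k].mean(),yy[k].mean()])
    s=least_squares(lambda p:proj(n,np.array([[*p,.05]]))[0]-t,x).x
    print(n,k.sum(),t,s,np.hypot(*(s-x)),np.arctan2(*(s-x)[::-1]))
    big=cv2.polylines(im,[np.int32(hull(n,*x))],True,(0,0,255))
    cv2.imwrite(f"pics/{n}1.png",cv2.resize(big[int(c[1])-60:int(c[1])+60,int(c[0])-70:int(c[0])+70],None,fx=5,fy=5))
E
```

```text
top 246 [233 183] [312 259]
(array([0.56662622, 0.02194494]), np.float64(1.0543047675989152), np.float64(3.7793291112304357))
side 229 [241 160] [311 230]
(array([0.56697113, 0.0218484 ]), np.float64(1.5636592240012506), np.float64(9.300017763163918))
[0.56672067 0.02193506]
top 125 [274.552 190.488] [0.61736796 0.01924452] 0.050718701082143595 -0.053073297268690034
side 101 [251.61386139 181.84158416] [0.616959   0.02256687] 0.05024229880897743 0.012575478956106521
```

View pics/top1.png

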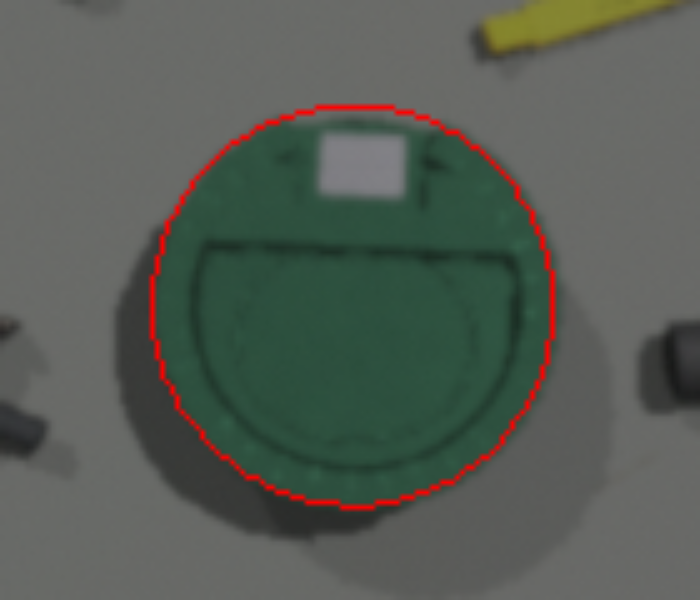

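The fit puts the tin at (0.5667, 0.0219) in both views to under 1 mm, with the notch heading about -0.03 rad. I'll close the fingers, approach the near rim and touch down.

```bash
cat >> h.py <<'E'
from scipy.spatial.transform import Rotation as R
C=np.array([.5667,.0219]);PSI=-.03
ROT=(R.from_euler("z",PSI)*R.from_matrix(np.diag([-1.,1,-1]))).as_rotvec()
def at(th,r,z): return [C[0]+r*np.cos(th),C[1]+r*np.sin(th),z]
def st(): s=env.state();return s["time_s"],s["eef_pos"],s["ft_force"]
E
python3 - <<'E'
from h import *
np.set_printoptions(precision=4,suppress=True)
env.set_gripper(0.0,20); print(env.state()["opening"],st())
env.move_pose(at(np.pi,.061,.13),ROT); print(st())
env.movel(at(np.pi,.061,.066),v=.1); env.hold(.3); t,p,f0=st(); print(t,p,f0)
z=.064
while z>.050:
    z-=.001; env.movel(at(np.pi,.061,z),v=.01); t,p,f=st(); print(round(z,4),t,p,(f-f0))
    if (f-f0)[2]>1.5: break
env.hold(.3);print(st())
E
```

```text
8.419335240167075e-05 (0.8667, array([0.2247, 0.5832, 0.2313]), array([ 0.3549, -0.4571, -0.0606]))
(3.1333, array([0.5059, 0.0229, 0.1301]), array([ 0.4553,  0.1256, -0.1367]))
4.225 [0.506  0.022  0.0664] [-0.5694  0.0449  0.6365]
0.063 4.675 [0.5056 0.0219 0.0629] [ 0.4022  0.7133 -1.2854]
0.062 4.925 [0.5056 0.0219 0.0619] [ 0.3577  0.7354 -1.1685]
0.061 5.175 [0.5057 0.0219 0.061 ] [ 1.0267 -0.2872  0.03  ]
0.06 5.425 [0.5056 0.0219 0.0599] [ 0.4079 -0.1637 -0.218 ]
0.059 5.675 [0.5057 0.0219 0.0589] [-0.2281 -0.5364 -0.8575]
0.058 5.925 [0.5057 0.0219 0.0579] [0.7155 0.5293 0.0184]
0.057 6.175 [0.5058 0.0219 0.0571] [ 0.9339 -0.0469  2.087 ]
(6.475, array([0.5058, 0.0219, 0.0571]), array([-0.4608,  0.1814,  4.4023]))
```

Contact was felt at z = 57.1 mm. Now I'll trace the rim under light force control.

```bash
cat >> h.py <<'E'
def fz(n=3):
    v=[]
    for _ in range(n): env.hold(.02); v.append(st()[2][2])
    return np.mean(v)
E
python3 - <<'E'
from h import *
np.set_printoptions(precision=4,suppress=True)
z=.057; th=np.pi; drop=False
while th>-1.3 and not drop:
    th-=.08; env.movel(at(th,.061,z),v=.03)
    f=fz(); t,p,_=st(); print(f"{th:.2f} cmd{z:.4f} z{p[2]:.4f} f{f:.1f} t{t:.1f}",np.hypot(*(p[:2]-C)).round(4))
    if f>12: print("high");break
    z+=float(np.clip(.00012*(f-3.5),-.0003,.0006))
    while f<1.2:
        z-=.0005; env.movel(at(th,.061,z),v=.02); f=fz(); p=st()[1]; print("  probe",round(z,4),p,f)
        if p[2]<.0545: drop=True; break
print(th,st())
E
```

```text
3.06 cmd0.0570 z0.0571 f4.5 t6.8 0.0608
2.98 cmd0.0571 z0.0571 f3.6 t7.2 0.0611
2.90 cmd0.0571 z0.0571 f3.5 t7.6 0.0611
2.82 cmd0.0571 z0.0571 f2.9 t7.9 0.061
2.74 cmd0.0571 z0.0571 f4.3 t8.3 0.061
2.66 cmd0.0571 z0.0571 f2.8 t8.7 0.0611
2.58 cmd0.0571 z0.0571 f4.5 t9.0 0.061
2.50 cmd0.0572 z0.0571 f0.7 t9.4 0.0611
  probe 0.0564 [0.5181 0.0589 0.057 ] 10.970915368906825
2.42 cmd0.0564 z0.0568 f20.4 t10.1 0.0613
high
2.4215926535897925 (10.075, array([0.5188, 0.0601, 0.0568]), array([-9.3759, -7.2103, 20.2724]))
```

That probe step was too coarse: contact is about 30 N/mm. I'll ease off straight up without losing contact, then check that the tin hasn't moved.

```bash
cat > loc.py <<'E'
from h import *
# shift of tin texture between reference pics and now, side+top, via green hull bounds far from gripper
from scipy.optimize import least_squares
def tail():
    for n in("top","side"):
        im=env.camera(n); cv2.imwrite(f"pics/{n}_{env.state()['time_s']:.1f}.png",im)
        ref=cv2.imread(f"pics/{n}0.png"); c=proj(n,np.array([[C[0]+.05,C[1],.05]]))[0]
        x,y=int(c[0]),int(c[1]); T=ref[y-14:y+14,x-16:x+16]
        r=cv2.matchTemplate(im[y-22:y+22,x-24:x+24],T,cv2.TM_CCOEFF_NORMED)
        _,v,_,l=cv2.minMaxLoc(r); 
        a,b=l; sub=lambda m,o,q:(m-q)/(2*(m-2*o+q)) 
        try: dx=a-8+sub(r[b,a-1],r[b,a],r[b,a+1]); dy=b-8+sub(r[b-1,a],r[b,a],r[b+1,a])
        except Exception: dx,dy=a-8,b-8
        print(n,"shift px",dx,dy,"score",v)
E
python3 - <<'E'
from h import *
import loc
p=st()[1]; z=.0564
for _ in range(12):
    z+=.0001; env.movel([p[0],p[1],z],v=.02); f=fz()
    if f<5: break
print(z,f,st()); loc.tail()
E
```

```text
0.05710000000000002 4.2238313440210336 (12.2167, array([0.51865742, 0.05984856, 0.05709267]), array([-0.83903264, -2.38069804,  3.48621472]))
top shift px 0.64541686 -7.6104965 score 0.5252667665481567
side shift px 0.013084183 -0.10858978 score 0.9965385794639587
```

The side view shows the tin within 0.1 px of its first position, so it hasn't moved. I'll continue with finer gains.

```bash
cat > sweep.py <<'E'
from h import *
p=st()[1]; th=float(np.arctan2(*(p[:2]-C)[::-1])); z=.0571; drop=False
while th>-1.3 and not drop:
    th-=.08; env.movel(at(th,.061,z),v=.03)
    f=fz(4); t,p,_=st(); print(f"{th:.2f} z{z:.4f},{p[2]:.4f} f{f:.1f} t{t:.1f}",end="; ")
    if f>12: print("high");break
    while f<1.2:
        z-=.00015; env.movel(at(th,.061,z),v=.02); f=fz(4); p=st()[1]; print("  probe",round(z,5),p[2].round(4),round(f,1))
        if p[2]<.0562: drop=True; break
    z+=float(np.clip(.000025*(f-4.5),-.0001,.0002))
print(th,z,st())
E
python3 sweep.py
```

```text
2.39 z0.0571,0.0571 f5.1 t12.7; 2.31 z0.0571,0.0571 f5.6 t13.1; 2.23 z0.0571,0.0571 f5.3 t13.4; 2.15 z0.0572,0.0571 f5.8 t13.8; 2.07 z0.0572,0.0571 f5.2 t14.2; 1.99 z0.0572,0.0571 f6.8 t14.6; 1.91 z0.0573,0.0571 f4.6 t15.0; 1.83 z0.0573,0.0571 f3.7 t15.4; 1.75 z0.0573,0.0572 f-0.1 t15.8;   probe 0.05711 0.0572 1.1
  probe 0.05696 0.0571 3.7
1.67 z0.0569,0.0570 f14.1 t16.8; high
1.6728192772730228 0.05693681682133454 (16.7667, array([0.55800553, 0.08244671, 0.05697252]), array([-9.52892094,  0.27847241, 14.29284059]))
```

```bash
cat > sweep.py <<'E'
from h import *
p=st()[1]; th=float(np.arctan2(*(p[:2]-C)[::-1])); z=.0571; drop=False
env.movel([p[0],p[1],z],v=.02); env.hold(.3); print(fz())
while th>-1.3 and not drop:
    th-=.07; env.movel(at(th,.061,z),v=.03)
    f=fz(4); t,p,_=st(); print(f"{th:.2f} z{z:.5f},{p[2]:.4f} f{f:.1f} t{t:.1f}",end="; ")
    if f>16: print("high");break
    while f<1.2:
        z-=.0001; env.movel(at(th,.061,z),v=.02); env.hold(.1); f=fz(4); p=st()[1]; print("  probe",round(z,5),p[2].round(4),round(f,1))
        if p[2]<.0564: drop=True; break
    else: z+=float(np.clip(.00001*(f-5),-.00003,.0001))
print(th,z,st())
E
python3 sweep.py
```

```text
7.588997313283413
1.64 z0.05710,0.0570 f11.9 t17.8; 1.57 z0.05717,0.0571 f9.2 t18.1; 1.50 z0.05721,0.0571 f8.3 t18.5; 1.43 z0.05724,0.0571 f6.8 t18.8; 1.36 z0.05726,0.0571 f6.6 t19.2; 1.29 z0.05728,0.0571 f5.4 t19.5; 1.22 z0.05728,0.0571 f5.1 t19.9; 1.15 z0.05728,0.0571 f4.3 t20.3; 1.08 z0.05728,0.0572 f1.3 t20.6; 1.01 z0.05725,0.0572 f0.6 t21.0;   probe 0.05715 0.0572 1.3
0.94 z0.05712,0.0572 f4.1 t21.8; 0.87 z0.05711,0.0572 f3.5 t22.1; 0.80 z0.05709,0.0572 f4.3 t22.5; 0.73 z0.05709,0.0571 f5.0 t22.8; 0.66 z0.05708,0.0571 f4.8 t23.2; 0.59 z0.05708,0.0571 f4.9 t23.5; 0.52 z0.05708,0.0572 f5.1 t23.9; 0.45 z0.05708,0.0572 f4.4 t24.3; 0.38 z0.05708,0.0571 f5.0 t24.6; 0.31 z0.05708,0.0571 f4.7 t25.0; 0.24 z0.05707,0.0570 f3.6 t25.3; 0.17 z0.05706,0.0567 f-0.0 t25.7;   probe 0.05696 0.057 -0.3
  probe 0.05686 0.0569 -0.1
  probe 0.05676 0.0568 -0.1
  probe 0.05666 0.0566 0.0
  probe 0.05656 0.0566 -0.0
  probe 0.05646 0.0564 0.2
  probe 0.05636 0.0564 0.1
0.17342068166441887 0.05635983575694333 (28.6083, array([0.62677506, 0.03242398, 0.05635172]), array([-0.41224726, -0.32686563, -0.63216838]))
```

The force vanished at about +0.17 rad and the tip sank, so it is in the notch. I'll lower it to feel the tail, slide it to the notch's centre line and press.

```bash
cat > press.py <<'E'
from h import *
th=.1734; z=.0563; f=0
while z>.0485 and f<1.2:
    z-=.0007; env.movel(at(th,.061,z),v=.02); f=fz(2)
print("tail",z,f,st()[1]); z0=z
env.movel(at(-.03,.055,z0+.0002),v=.03); print("centred",fz(),st())
f=0
while z>.0300:
    z-=.001; env.movel(at(-.03,.055,z),v=.03); f=fz(2); s=st()
    print(f"{z:.4f},{s[1][2]:.4f} f{f:.1f} t{s[0]:.1f}",s[2][:2].round(1))
    if f>16: break
env.hold(.2);print(st())
E
python3 press.py
```

```text
tail 0.05000000000000001 5.381111068782061 [0.62693119 0.03244905 0.05047026]
centred 2.575361907763612 (31.8, array([0.62146595, 0.01947609, 0.05015972]), array([-0.29673505, -1.18475764,  2.67311782]))
0.0490,0.0490 f3.6 t32.1 [-1.  -2.2]
0.0480,0.0481 f4.2 t32.4 [-0.6 -3.5]
0.0470,0.0470 f4.4 t32.6 [-1.3 -2.8]
0.0460,0.0460 f4.8 t32.9 [-1.  -3.1]
0.0450,0.0450 f5.0 t33.2 [-0.4 -3.5]
0.0440,0.0440 f4.8 t33.5 [-1.9 -2.4]
0.0430,0.0430 f4.6 t33.8 [-0.9 -3.1]
0.0420,0.0419 f5.2 t34.1 [-1.2 -2.3]
0.0410,0.0410 f4.8 t34.4 [-2.1 -1.6]
0.0400,0.0400 f4.7 t34.6 [-1.2 -0.3]
0.0390,0.0390 f4.9 t34.9 [-1.2  0.1]
0.0380,0.0380 f5.2 t35.2 [-1.7 -0.5]
0.0370,0.0370 f5.2 t35.5 [-0.8  0.2]
0.0360,0.0361 f5.2 t35.8 [-1.7  1.3]
0.0350,0.0351 f4.9 t36.0 [-0.5  0.9]
0.0340,0.0341 f4.8 t36.3 [-0.1  1.4]
0.0330,0.0330 f4.6 t36.6 [0.3 1.4]
0.0320,0.0320 f4.9 t36.9 [-0.   0.5]
0.0310,0.0312 f6.1 t37.2 [0.6 0.5]
0.0300,0.0307 f9.2 t37.5 [1.  0.6]
(37.6667, array([0.62263207, 0.02034022, 0.03069859]), array([0.27576575, 1.12131511, 9.50161496]))
```

The force is climbing against the stop at about 31 mm. I'll press a little more to seat it, then lift straight out and look.

Run:
```python
from h import *
z=.030;f=0
while z>.0275 and f<18:
    z-=.0005; env.movel(at(-.03,.055,z),v=.03); env.hold(.1); f=fz(2); print(round(z,4),st()[1][2],f)
p=st()[1]
env.movel([p[0],p[1],.04],v=.03); print(fz(),st()[2])
env.movel([p[0],p[1],.17],v=.12); env.movel([.40,.30,.25],v=.2); print(st())
import loc; loc.tail()
for n in("top","side"):
    im=env.camera(n); c=proj(n,np.array([[*C,.05]]))[0].astype(int)
    cv2.imwrite(f"pics/{n}2.png",cv2.resize(im[c[1]-90:c[1]+90,c[0]-120:c[0]+120],None,fx=3,fy=3))
    d=cv2.absdiff(im,cv2.imread(f"pics/{n}0.png")).max(2)
```

```text
0.0295 0.030466578472398777 11.726199494688785
0.029 0.030260481683850562 13.270832449299133
0.0285 0.0300135360881769 15.698580490148696
0.028 0.029770374789652176 17.117055855501924
0.0275 0.029488540724805723 18.178287301375683
-0.08122381982055914 [-0.02656753  0.89372851  0.43086834]
(43.425, array([0.40043768, 0.29920654, 0.24983792]), array([ 0.6197369 ,  0.15151967, -0.53291783]))
top shift px 0.4451274 3.0522265 score 0.7276057004928589
side shift px 0.0795107 2.014465 score 0.5605042576789856
```

View pics/side2.png

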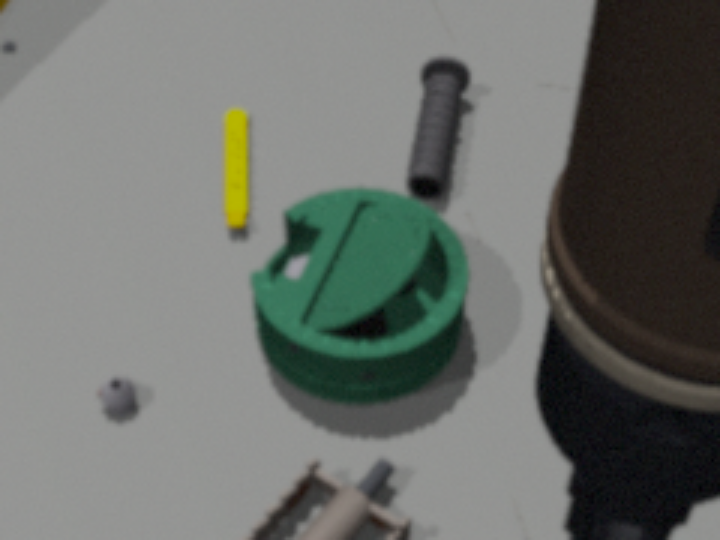

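View pics/top2.png

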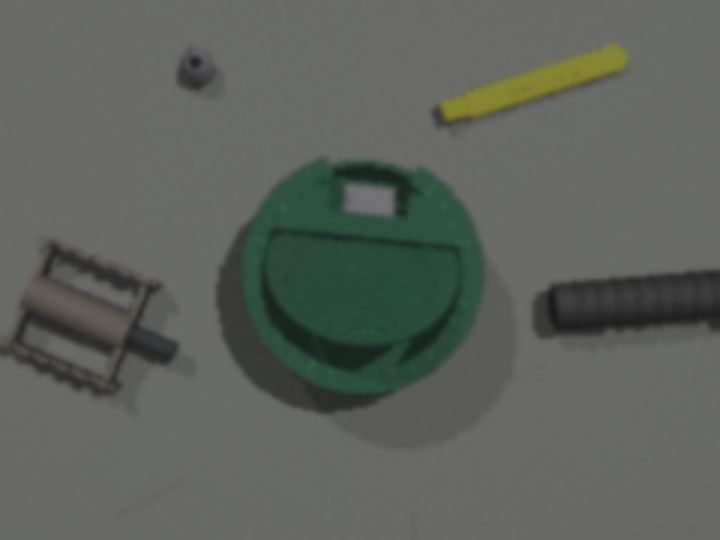

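The lid stands open, with the tail sunk in the notch, and all the bystanders lie where they were. Before handing in I'll check the tin's position and the lid angle with numbers.

Run:
```python
from h import *
for n in("top","side"):
    im=env.camera(n); ref=cv2.imread(f"pics/{n}0.png"); b=[]
    for i in(im,ref):
        m=cv2.inRange(cv2.cvtColor(i,cv2.COLOR_BGR2HSV),(65,90,15),(95,255,255))
        k=max(cv2.findContours(m,0,cv2.CHAIN_APPROX_NONE)[0],key=cv2.contourArea); b.append(cv2.minEnclosingCircle(cv2.convexHull(k)))
    print(n,b)
    c=proj(n,np.array([[*C,.05]]))[0].astype(int)
    for a in(.4,.5,.6):  # near lid edge (crop px), top surface 2 mm over pin
        d=.018+.057; P=[C[0]+.018-d*np.cos(a)-.002*-np.sin(a)*-1,C[1],.048+d*np.sin(a)+.002*np.cos(a)]
        print(a,(proj(n,np.array([P]))[0]-c+[120,90])*3)
```

```text
top [((271.96295166015625, 218.80796813964844), 39.818885803222656), ((272.57769775390625, 219.23472595214844), 39.912357330322266)]
0.4 [359.74661689 362.34585463]
0.5 [359.86004001 356.92857183]
0.6 [360.00031038 350.16924893]
side [((275.9746398925781, 195.23695373535156), 37.04208755493164), ((275.92901611328125, 193.9449920654297), 37.20473861694336)]
0.4 [440.49033293 258.66351153]
0.5 [436.32227582 250.85854918]
0.6 [431.02651673 243.12695684]
```

```bash
python3 -c "
from cell import env
print(env.hand_in())"
```

```text
the job is handed in; nothing more can be done
None
```

The tin is handed in standing fully open: the lid edge in both pictures fits about 0.6 rad, the tin and the parts round it stayed put to within about 1 mm, and twice on the way round the rim the touch went faint for a moment before I pressed it back (peak about 20 N).

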